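# Slide the saucepan along the warming plate to its sprung stop

### The job

Clear the oval brass tin off the warming plate and set it down upright in the middle of the cork mat. Then push the saucepan, without gripping, lifting or tipping it, straight along the plate to the other ring mark until it has pressed that end's sprung stop fully in (feel it come up solid, but do not ram it), and leave it resting there. Leave the other things where they are.

Things in the scene. Friction and masses are not known exactly. Their poses are not given: they have to be found in the camera images.
- hotplate: low double warming plate fixed to the worktop, 260 mm deep (its x) by 560 mm long (its y), flat black top 30 mm above the worktop with two large ring marks; origin under its centre, at worktop height
- ring_left (a point): centre of the ring mark (180 mm across) towards the plate's +y end, on the plate's top
- ring_right (a point): centre of the ring mark (180 mm across) towards the plate's -y end, on the plate's top
- stop_left: pan stop at the plate's +y end; origin on the plate's top, 250 mm from the plate's centre. A sliding block (20 mm tall) carries a grey pad, 60 mm wide, 18 mm tall, facing the middle. The free pad's face is 178 to 222 mm from the plate's centre: where exactly is not reported. The pad gives 15 mm against a light spring (under 2 N), then is solid
- stop_right: the same pan stop, mirrored, at the plate's -y end
- saucepan: steel saucepan, 120 mm outside diameter, 60 mm tall, empty, 0.6 to 0.9 kg, straight sides; origin at the centre of its underside (it stands on the plate); its handle (16 mm thick) points along its own -x, 50 mm above its underside, out to 178 mm from its centre
- tin: oval brass moulding tin with a white plaster top, 96 mm long (its y), 56 mm wide (its x), 42 mm tall, about 0.45 kg; origin at the centre of its underside; it starts on the plate, on the side to which the pan must go
- mat: square cork mat fixed to the worktop, 130 x 130 x 8 mm, to one side of the plate; origin under its centre, at worktop height
- tray: white open tray fixed to the worktop, 120 x 120 x 35 mm, on the other side of the plate; not used; origin under its centre
- brush: wooden-handled brush, 190 mm long, lying along the plate's far edge; leave alone
- soap: clear bottle, 60 mm wide, 170 mm tall, beyond the plate; origin at the middle of its underside
- jelly_jar: squat white jar with a lid, 76 mm wide, 75 mm tall, beyond the plate; origin at the middle of its underside
- spirit: amber bottle, 66 mm wide, 130 mm tall, beyond the plate; origin at the middle of its underside
- round_tin: round brass tin, 80 mm wide, 34 mm tall, beyond the plate; origin at the middle of its underside
- brush_mug: mug of brushes, 76 mm wide, 180 mm tall with the brushes, by the plate's left end; origin at the middle of its underside
- glaze_pot: small white pot with a lid, 60 mm wide, 65 mm tall, by the plate's right end; origin at the middle of its underside

How it is judged:
On the way, in this order (a step that is already met when the one before it is completed fails the run):
1. the tin stands on the cork mat, let go, before the pan is slid (horizontal distance between tin and mat below 0.03 m and z of tin in the frame of mat below 0.014 m and angle between tin's own z axis and vertical below 0.1 rad and contact force between the fingers and tin below 0.2 N and distance of saucepan from where it was at the start of the episode below 0.04 m), for 0.2 s.
2. the pan is on the other ring, pressing the stop in (distance of saucepan from where it was at the start of the episode above 0.12 m and ((horizontal distance between saucepan and ring_left below 0.042 m and contact force between saucepan and stop_left above 1.2 N) or (horizontal distance between saucepan and ring_right below 0.042 m and contact force between saucepan and stop_right above 1.2 N))), for 0.2 s.
At the end, for the whole second after the job is handed in: The tin stands upright on the mat, centres within 30 mm; the pan rests on the other ring mark than at the start, centres within 42 mm, and still holds that end's stop pressed in (pad force over 1.2 N, two thirds of its travel); both at rest (all of step 2 and horizontal distance between tin and mat below 0.03 m and z of tin in the frame of mat below 0.014 m and angle between tin's own z axis and vertical below 0.1 rad and linear speed of each of saucepan, tin below 0.02 m/s); the robot touches nothing.
It fails at once if the pan lifted or tipped (z of saucepan in the frame of hotplate above 0.038 m or angle between saucepan's own z axis and vertical above 0.12 rad).
It fails at once if the pan gripped or shoved hard (more than 30 N from the fingers) (contact force between the fingers and saucepan above 30 N).
It fails at once if a stop rammed with the pan (more than 16 N) or pushed by the robot itself (more than 5 N) (contact force between saucepan and stop_left above 16 N or contact force between any of the fingers, the arm and stop_left above 5 N or contact force between saucepan and stop_right above 16 N or contact force between any of the fingers, the arm and stop_right above 5 N).
It fails at once if the tin dropped or thrown (linear speed of tin above 0.9 m/s).
It fails at once if another thing moved by more than 30 mm (distance of any of brush, soap, jelly_jar, spirit, round_tin, brush_mug, glaze_pot from where it was at the start of the episode above 0.03 m).
It also fails if it takes over 72 s, if anything falls off the work surface, if the arm or the gripper's body presses on something with over 40 N, if the wrist force passes 120 N, or if a joint passes its speed limit or range.

### The arm

A 6-joint arm with a two-finger parallel gripper is mounted at the origin on the work surface. World frame = base frame: x ahead of the robot, y to its left, z up, the work surface at z = 0. Lengths are in m, angles in rad, forces in N, time in s.
With the tool pointing down it reaches from about 0.275 to 0.875 m from the base axis. Payload 12.5 kg.
Tool frame: the origin (TCP) lies at the very end of the fingers, on their centre line; the grasp point (between the pads) lies 19 mm behind it; z points along the fingers, y is the line along which they close (so a half turn about z gives the same grasp; the last joint's range is limited). The gripper opens to 85 mm and grips with 20 to 120 N. Pads are 22 mm wide; open, the fingers measure 114 mm over their backs; the gripper's body (76 mm by 85 mm) begins 54 mm behind the grasp point. The pads swing forward as they close: fully open they stand 13 mm farther back than shut.
Start: joints at [-1.19, 0.351, 1.652, -0, 1.139, -0.085], TCP at [0.247, -0.491, 0.193] pointing down, gripper open.
Joint ranges: [-2.75, 2.75], [-0.79, 2.1], [0.01, 2.65], [-1.57, 4.71], [0.07, 3.14], [-2.87, 2.87]. Speed limits (rad/s): [2.22, 2.22, 2.79, 3.14, 3.14, 3.14].

### API

Orientations are given as a 3x3 rotation matrix whose columns are the frame's x, y, z axes.
In Python, from bench import manip gives the robot as it stands. Calls block until the motion is done:
- manip.move_ptp(position, orientation): joint-space move of the TCP to a pose.
- manip.move_l(position, attitude=None, max_speed=0.15): straight line of the TCP; attitude=None keeps the orientation; max_speed is the mean speed in m/s.
- manip.move_j(angles): joint-space move.
- manip.set_gripper(opening, effort=None): opening from 0.0 (shut) to 1.0 (fully open); effort is the grip in N (None keeps the last); returns when the fingers have stopped.
- manip.dwell(seconds).
- manip.inverse_kinematics(position, orientation): joint angles nearest the present ones, or None.
- manip.grab_frame(name): name is "side" or "top"; returns (picture, depth): 400x640x3 uint8, red, green, blue; 400x640 float32, m along the optical axis (not along the pixel's ray), 0 where there is no reading.
- manip.get_calibration(name): a dict with "camera_matrix" (3x3 intrinsics, pixels), "R" (3x3) and "t" (3): a world point X has camera coordinates R X + t. Camera axes: x right, y down, z forward; pixel columns grow to the right and rows downward; lengths in m; the calibration is good to about 2 mm. A picture is of the moment at which its call begins. get_calibration takes no time and is no camera call.
A pose or a line that the arm cannot do raises manip.Unreachable and nothing moves.
- manip.sign_off(): hands the job in, once; it reports no verdict.
Trained networks look in the newest picture that a camera, given by its name, has taken for a name from the list of things; names that differ only in an ending like _2 or _b are one class to them, and where a whole thing is asked for, a point or a joint stands for the part that bears it (a point fixed in the world has none). Each returns a list of dicts, best first, with "confidence" (0 to 1); they miss things now and then, are a little off and sometimes report something else, mostly with a low value. They report only what shows in the picture. A call takes as long as a camera call.
- manip.look_for(camera, name): "at" ([x, y, z] in m, in world coordinates, good to about 4 mm: the middle of the surface that is visible of it).
Readings, each from a call of its own:
- manip.current_time(): time.
- manip.current_qpos(): joint angles.
- manip.current_joint_vel(): joint speeds.
- manip.current_joint_torque(): joint torques, N m.
- manip.current_ee_pos(): TCP position.
- manip.current_tcp_rot(): TCP orientation.
- manip.current_force(): force on the tool from outside, world axes, zero at the start.
- manip.current_ft_torque(): the same for the moment, N m.
- manip.current_grip_width(): opening from 0.0 (shut) to 1.0 (fully open).
Only numpy, scipy, OpenCV 4.12 (cv2) and the standard library are available. Lean on these libraries where they do the work, as an engineer would, in place of code of your own. Each camera call takes 0.05 s, during which the arm holds its last target. There are 200 camera calls.

## Working session

There is one attempt and no reset: what is moved stays moved. The work goes in short steps, each a Python script; the robot and the scene stay as the last script left them, time stands still between calls to the robot, and variables do not carry over. Pictures are saved under pics/ and viewed, on a budget of 10 in all, crops included, one or two more only if the job needs it, and the job is handed in when it is done.

```bash
mkdir -p pics
python3 - <<'E'
from bench import manip
import cv2,numpy as np
for c in("top","side"):
    im,d=manip.grab_frame(c); cv2.imwrite(f"pics/{c}0.png",im[:,:,::-1]); np.save(f"pics/{c}0d.npy",d)
    k=manip.get_calibration(c); print(c,k)
    for n in["hotplate","saucepan","tin","mat","stop_left","stop_right","tray","brush","brush_mug","glaze_pot","soap"]:
        print(n,[(np.round(r["at"],3).tolist(),round(r["confidence"],2)) for r in manip.look_for(c,n)[:2]])
print(manip.current_time())
E
```

```text
top {'camera_matrix': array([[448.25280718,   0.        , 321.43293535],
       [  0.        , 448.25280718, 200.496496  ],
       [  0.        ,   0.        ,   1.        ]]), 'R': array([[-0.02365666, -0.99971928,  0.0013112 ],
       [-0.99878397,  0.02357774, -0.04329739],
       [ 0.04325432, -0.00233388, -0.99906137]]), 't': array([0.01162204, 0.63103781, 1.36354056])}
hotplate [([0.54, -0.028, 0.031], 0.58)]
saucepan [([0.538, -0.14, 0.037], 0.62), ([0.54, -0.027, 0.032], 0.47)]
tin [([0.532, 0.067, 0.075], 0.8), ([0.54, -0.273, 0.046], 0.56)]
mat [([0.475, 0.409, 0.007], 0.86), ([0.653, 0.018, 0.047], 0.32)]
stop_left [([0.544, 0.192, 0.045], 0.57)]
stop_right [([0.538, -0.27, 0.045], 0.75), ([0.538, -0.023, 0.033], 0.16)]
tray [([0.486, -0.415, 0.003], 0.91)]
brush [([0.651, 0.015, 0.051], 0.93), ([0.669, 0.436, 0.06], 0.68)]
brush_mug [([0.669, 0.436, 0.058], 0.79)]
glaze_pot [([0.677, -0.44, 0.064], 0.64), ([0.782, -0.067, 0.076], 0.47)]
soap [([0.78, 0.2, 0.118], 0.65)]
side {'camera_matrix': array([[433.3216563 ,   0.        , 317.40814389],
       [  0.        , 433.3216563 , 195.66264281],
       [  0.        ,   0.        ,   1.        ]]), 'R': array([[ 0.99505708, -0.09902622,  0.00743037],
       [-0.06523294, -0.7082339 , -0.70295761],
       [ 0.07487367,  0.69899824, -0.71119293]]), 't': array([-0.64118336,  0.06877503,  1.19758014])}
hotplate [([0.533, -0.163, 0.033], 0.61)]
saucepan [([0.538, -0.126, 0.062], 0.61)]
tin [([0.528, 0.05, 0.074], 0.98)]
mat [([0.474, 0.402, 0.008], 0.93)]
stop_left [([0.548, 0.182, 0.042], 0.73)]
stop_right [([0.538, -0.284, 0.045], 0.7)]
tray [([0.489, -0.413, 0.004], 0.71)]
brush [([0.65, -0.005, 0.046], 0.74)]
brush_mug [([0.67, 0.411, 0.07], 0.63)]
glaze_pot [([0.674, -0.458, 0.067], 0.93), ([0.785, -0.09, 0.062], 0.69)]
soap [([0.781, 0.191, 0.087], 0.84), ([0.654, -0.002, 0.046], 0.53)]
1.2
```

View pics/top0.png

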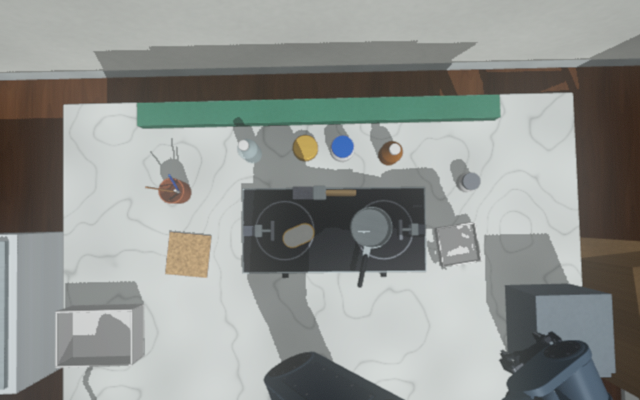

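View pics/side0.png

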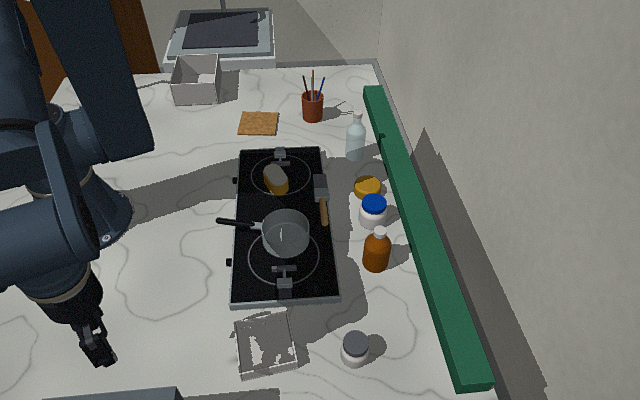

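```bash
cat > h.py <<'E'
import numpy as np,cv2
from bench import manip
def cloud(c,d):
    k=manip.get_calibration(c);K=k["camera_matrix"];v,u=np.mgrid[:400,:640]
    P=np.stack([(u-K[0,2])*d/K[0,0],(v-K[1,2])*d/K[1,1],d],-1)
    return (P-k["t"])@k["R"]   # R^T (P-t)
def onplane(c,uv,z):
    k=manip.get_calibration(c);K=k["camera_matrix"];uv=np.atleast_2d(uv).astype(float)
    r=np.c_[(uv-K[:2,2])/K[0,0],np.ones(len(uv))]@k["R"];o=-k["t"]@k["R"]
    return o+r*((z-o[2])/r[:,2])[:,None]
def down(yaw):  # closing axis y at angle yaw from world x ... y axis=(cos,sin,0)
    y=np.array([np.cos(yaw),np.sin(yaw),0]);z=np.array([0,0,-1.]);return np.c_[np.cross(y,z),y,z]
E
python3 - <<'E'
from h import *
im=cv2.imread("pics/top0.png")
for c in("top","side"):
    d=np.load(f"pics/{c}0d.npy");P=cloud(c,d);im=cv2.imread(f"pics/{c}0.png")
    ok=d>0
    def box(x0,x1,y0,y1,z0,z1):
        return ok&(P[...,0]>x0)&(P[...,0]<x1)&(P[...,1]>y0)&(P[...,1]<y1)&(P[...,2]>z0)&(P[...,2]<z1)
    def rep(n,m):
        q=P[m]; r=cv2.minAreaRect(q[:,:2].astype(np.float32)*1000); print(c,n,len(q),np.round(np.median(q,0),4),r)
    rep("tin",box(.45,.62,-.02,.15,.062,.085))
    rep("rim",box(.47,.62,-.22,-.05,.08,.1))
    rep("handle",box(.3,.47,-.25,-.0,.07,.1))
    rep("mat",box(.38,.57,.3,.5,.004,.02))
    rep("plate",box(.38,.65,-.4,.4,.02,.04))
    rep("stopL",box(.5,.59,.14,.26,.038,.06))
    rep("stopR",box(.5,.59,-.33,-.21,.038,.06))
    q=P[box(.47,.62,-.22,-.05,.08,.1)][:,:2]
    if len(q)>10: print("rim circ",cv2.minEnclosingCircle((q*1000).astype(np.float32)))
im=cv2.imread("pics/top0.png");print(onplane("top",[(243,188),(424,188),(425,270),(244,272)],.03).round(3))
a=cv2.resize(im[180:280,150:430],None,fx=2.85,fy=2.85,interpolation=cv2.INTER_CUBIC)
s=cv2.imread("pics/side0.png");b=cv2.resize(s[140:310,180:380],None,fx=1.75,fy=1.75,interpolation=cv2.INTER_CUBIC)
o=np.zeros((600,800,3),np.uint8);o[:a.shape[0],:a.shape[1]]=a[:, :800];h=min(600-a.shape[0],b.shape[0]);o[a.shape[0]:a.shape[0]+h,:b.shape[1]]=b[:h]
cv2.imwrite("pics/c1.png",o)
E
```

```text
top tin 527 [0.5283 0.0679 0.0714] ((528.4637451171875, 68.10023498535156), (55.608360290527344, 94.96438598632812), 21.806175231933594)
top rim 186 [ 0.5289 -0.1376  0.0884] ((546.402587890625, -146.32855224609375), (120.37312316894531, 118.00631713867188), 27.773815155029297)
top handle 185 [ 0.4241 -0.1159  0.0878] ((423.1282653808594, -116.52973175048828), (16.164648056030273, 98.59333801269531), 76.10416412353516)
top mat 1809 [0.4746 0.4093 0.0079] ((475.13262939453125, 399.7552795410156), (188.6520538330078, 199.32810974121094), 0.15052713453769684)
top plate 13034 [ 0.5266 -0.0462  0.0301] ((523.4407958984375, -78.51943969726562), (642.0020751953125, 253.05812072753906), 89.99980163574219)
top stopL 176 [0.545  0.1768 0.0484] ((542.0648193359375, 183.43580627441406), (56.870235443115234, 83.11524200439453), 2.232384443283081)
top stopR 189 [ 0.538  -0.2661  0.0471] ((536.4957275390625, -271.1163024902344), (77.28375244140625, 56.89377212524414), 88.68891906738281)
rim circ ((536.7351684570312, -143.3930206298828), 70.69902038574219)
side tin 418 [0.5293 0.0594 0.0711] ((529.9
[... 416 characters left out ...]
471.9656677246094, 402.98504638671875), (180.71499633789062, 176.27557373046875), 89.67213439941406)
side plate 11590 [ 0.518  -0.1412  0.0302] ((523.0104370117188, -0.032867431640625), (253.66676330566406, 798.9749145507812), 0.0030497063416987658)
side stopL 147 [0.5448 0.1764 0.0468] ((544.252685546875, 169.20619201660156), (58.07612228393555, 57.362552642822266), 88.73755645751953)
side stopR 308 [ 0.5385 -0.2672  0.0475] ((545.2162475585938, -264.32904052734375), (57.978965759277344, 72.55192565917969), 12.275666236877441)
rim circ ((538.0411376953125, -145.0987091064453), 69.98922729492188)
[[ 0.674  0.234  0.03 ]
 [ 0.661 -0.316  0.03 ]
 [ 0.413 -0.311  0.03 ]
 [ 0.42   0.235  0.03 ]]
```

View pics/c1.png

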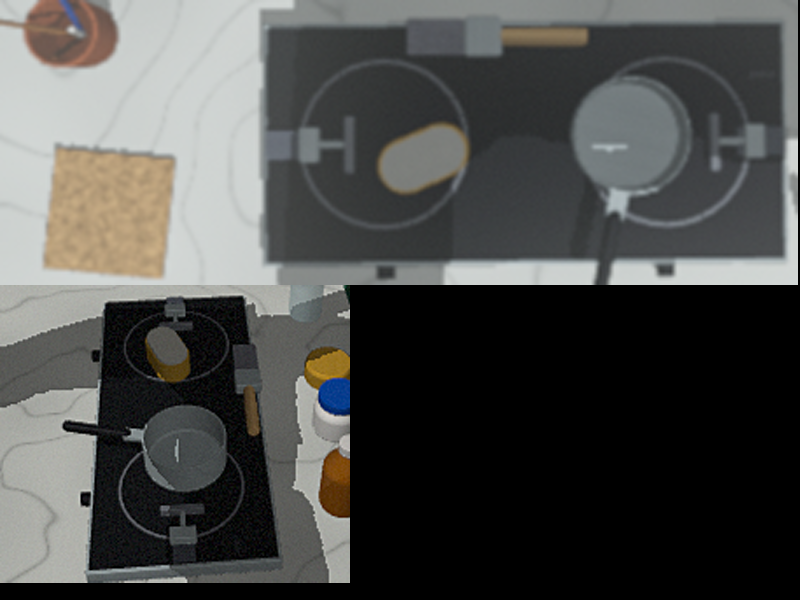

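Run:
```python
from h import *
from scipy.optimize import least_squares
for c in("top","side"):
    d=np.load(f"pics/{c}0d.npy");P=cloud(c,d);Q=P[d>0]
    q=Q[(Q[:,2]>.082)&(Q[:,2]<.1)&(Q[:,0]>.46)&(Q[:,0]<.62)&(Q[:,1]>-.24)&(Q[:,1]<-.06)]
    r=least_squares(lambda p:np.hypot(q[:,0]-p[0],q[:,1]-p[1])-.059,[.538,-.14],loss="soft_l1",f_scale=.002);print(c,"pan",r.x.round(4))
    for y in(.176,-.266):
        s=Q[(abs(Q[:,0]-.542)<.05)&(abs(Q[:,1]-y)<.06)&(Q[:,2]>.042)&(Q[:,2]<.056)]
        print(c,y,[(round(x,3),np.percentile(s[abs(s[:,0]-x)<.01][:,1],[3,50,97]).round(3).tolist(),(abs(s[:,0]-x)<.01).sum()) for x in(.52,.54,.565)])
d=down(np.radians(21))
try:
  manip.move_ptp([.529,.067,.16],d)
except manip.Unreachable as e: print(e);raise
manip.set_gripper(1.0,40)
manip.move_l([.529,.067,.036],max_speed=.1)
print(manip.current_force().round(2) if hasattr(manip.current_force(),'round') else manip.current_force())
manip.set_gripper(0.0,40);print("w",manip.current_grip_width())
manip.move_l([.529,.067,.16],max_speed=.1)
print("w",manip.current_grip_width(),manip.current_force(),manip.current_qpos(),manip.current_time())
for c in("side",):
    im,_=manip.grab_frame(c);cv2.imwrite("pics/lift.png",im[:,:,::-1])
```

```text
top pan [ 0.5456 -0.1452]
top 0.176 [(0.52, [0.144, 0.15, 0.195], np.int64(22)), (0.54, [0.144, 0.18, 0.197], np.int64(88)), (0.565, [0.143, 0.149, 0.196], np.int64(32))]
top -0.266 [(0.52, [-0.286, -0.242, -0.232], np.int64(53)), (0.54, [-0.287, -0.27, -0.233], np.int64(87)), (0.565, [-0.287, -0.237, -0.234], np.int64(15))]
side pan [ 0.5468 -0.148 ]
side 0.176 [(0.52, [0.139, 0.147, 0.192], np.int64(20)), (0.54, [0.139, 0.177, 0.195], np.int64(70)), (0.565, [0.137, 0.148, 0.192], np.int64(39))]
side -0.266 [(0.52, [-0.291, -0.27, -0.235], np.int64(71)), (0.54, [-0.291, -0.267, -0.207], np.int64(157)), (0.565, [-0.288, -0.241, -0.206], np.int64(34))]
[-0.28 -0.56  0.01]
w -0.0038834599403687977
w 0.0001267170334895406 [-0.38870147  0.50087113 -0.34831452] [ 3.86442411e-02  3.59236520e-01  1.73084966e+00  2.12198063e-05
  1.05257416e+00 -3.27864972e-01] 7.2083
```

View pics/lift.png

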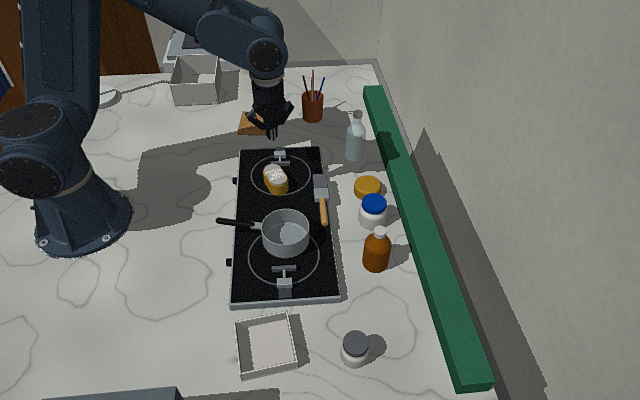

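Run:
```python
from h import *
print(manip.current_ee_pos(),manip.current_tcp_rot())
k=manip.get_calibration("side")
p=k["R"]@np.array(manip.current_ee_pos())+k["t"];print(k["camera_matrix"]@p/p[2])
im,d=manip.grab_frame("top");cv2.imwrite("pics/t2.png",im[:,:,::-1])
for c in("top","side"):
    manip.grab_frame(c)
    print(c,[(np.round(r["at"],3).tolist(),round(r["confidence"],2)) for r in manip.look_for(c,"tin")[:2]])
    d=manip.grab_frame(c)[1];P=cloud(c,d)
    m=(d>0)&(P[...,0]>.45)&(P[...,0]<.62)&(P[...,1]>-.02)&(P[...,1]<.15)&(P[...,2]>.062)&(P[...,2]<.085)
    if m.sum()>5:print(m.sum(),cv2.minAreaRect(P[m][:,:2].astype(np.float32)*1000),np.median(P[m],0))
```

```text
[0.52868835 0.06699199 0.15941418] [[-3.58359340e-01  9.33583112e-01 -1.07547568e-03]
 [ 9.33583662e-01  3.58359520e-01 -2.66664546e-05]
 [ 3.60511598e-04 -1.01360270e-03 -9.99999421e-01]]
[272.7819075 149.3104992   1.       ]
top []
side [([0.531, 0.048, 0.07], 0.82)]
422 ((529.8059692382812, 64.65754699707031), (57.00284194946289, 96.55602264404297), 21.37247657775879) [0.52905507 0.05882742 0.07097673]
```

View pics/t2.png

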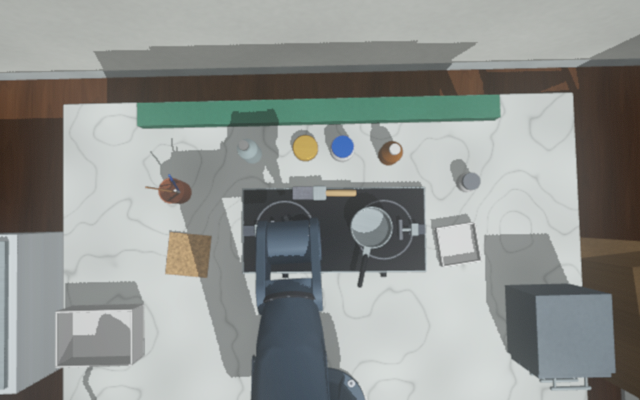

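Run:
```python
from h import *
im0=manip.grab_frame("side")[0]
for g in(1.0,):
    t=manip.current_time();manip.set_gripper(g,40);print(manip.current_grip_width(),manip.current_time()-t)
im1,d=manip.grab_frame("side");manip.grab_frame("side")
f=lambda im:cv2.resize(im[80:210,220:330],None,fx=3.6,fy=3.6,interpolation=cv2.INTER_CUBIC)[:,:,::-1]
cv2.imwrite("pics/g.png",np.hstack([f(im0),f(im1)]))
P=cloud("side",d)
m=(d>0)&(P[...,0]>.42)&(P[...,0]<.64)&(P[...,1]>-.03)&(P[...,1]<.17)&(P[...,2]>.1)&(P[...,2]<.25)
q=P[m];print(len(q),q[np.argsort(q[:,2])[:5]])
```

```text
1.001084341252391 0.7834000000000012
155 [[0.56757481 0.08797368 0.20887001]
 [0.56991788 0.07868534 0.21233274]
 [0.56525057 0.09021199 0.21390709]
 [0.57227291 0.07178831 0.21405981]
 [0.49126654 0.0445612  0.21439782]]
```

View pics/g.png

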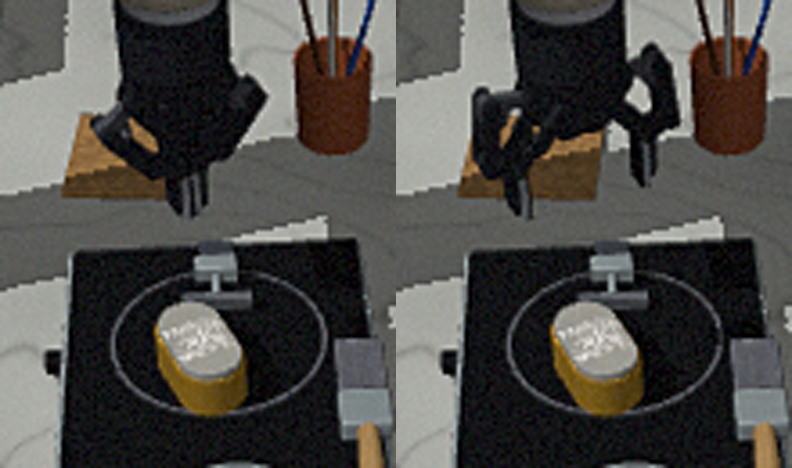

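Run:
```python
from h import *
k=manip.get_calibration("side")
for z in(.16,.18,.19,.2):
    p=k["R"]@np.array([.5287,.067,z])+k["t"];print(z,(k["camera_matrix"]@p/p[2])[:2].round(1))
manip.move_l([.529,.067,.036],max_speed=.15)
f0=np.array(manip.current_force());z=.036
while z>.006:
    z-=.005;manip.move_l([.529,.067,z],max_speed=.03)
    f=np.array(manip.current_force())-f0;print(round(z,3),f.round(2),np.round(manip.current_ee_pos()[2],4))
    if np.linalg.norm(f)>3: break
im=manip.grab_frame("side")[0]
manip.set_gripper(0.0,40);print("w",manip.current_grip_width(),manip.current_time())
im2=manip.grab_frame("side")[0]
f=lambda im:cv2.resize(im[80:210,220:330],None,fx=3.6,fy=3.6,interpolation=cv2.INTER_CUBIC)[:,:,::-1]
cv2.imwrite("pics/g2.png",np.hstack([f(im),f(im2)]))
```

```text
0.16 [272.8 149.1]
0.18 [272.3 143.3]
0.19 [272.  140.3]
0.2 [271.8 137.3]
0.031 [-0.73  0.42 -0.08] 0.0311
0.026 [-0.89  0.11 -0.6 ] 0.0258
0.021 [-1.46  0.05 -0.38] 0.0208
0.016 [-1.32  0.22 -0.39] 0.0158
0.011 [ 0.22  0.59 -0.97] 0.0108
0.006 [-0.88  0.89 -0.19] 0.0058
w 0.641788913034221 11.875
```

View pics/g2.png

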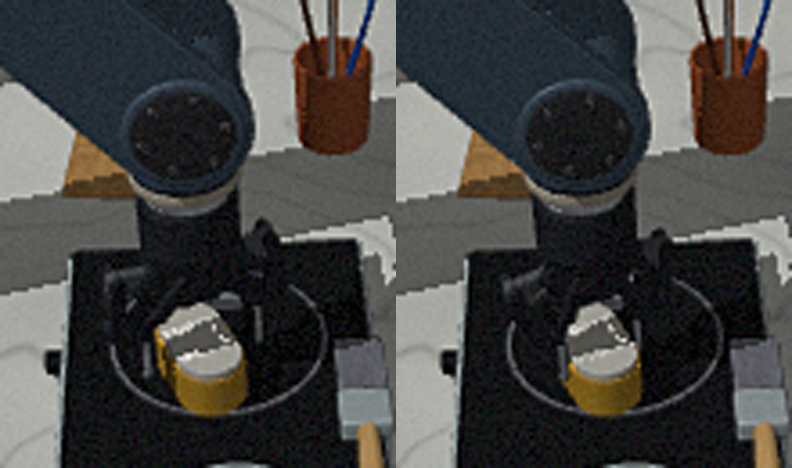

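Run:
```python
from h import *
manip.move_l([.529,.067,.10],max_speed=.12)
print("w",manip.current_grip_width())
R=down(np.radians(21+25))
manip.move_ptp([.475,.407,.06],R)
print("w",manip.current_grip_width(),manip.current_ee_pos())
manip.dwell(.3)
f0=np.array(manip.current_force());z=.0
manip.move_l([.475,.407,-.006],max_speed=.1);z=-.006
while z>-.022:
    z-=.002;manip.move_l([.475,.407,z],max_speed=.02);manip.dwell(.05)
    f=np.array(manip.current_force())-f0;print(round(z,3),f.round(2),round(manip.current_ee_pos()[2],4))
    if f[2]>3: break
manip.set_gripper(1.0);manip.dwell(.2)
manip.move_l([.475,.407,z+.15],max_speed=.15)
R=down(0)
manip.move_ptp([.45,.2,.22],R)   # out of view
for c in("top","side"):
    im,d=manip.grab_frame(c);cv2.imwrite(f"pics/{c}3.png",im[:,:,::-1]);P=cloud(c,d)
    for n,(a,b) in dict(tin=(.03,.07)).items():
        m=(d>0)&(P[...,0]>.4)&(P[...,0]<.55)&(P[...,1]>.33)&(P[...,1]<.49)&(P[...,2]>.04)&(P[...,2]<.07)
        print(c,m.sum(),cv2.minAreaRect(P[m][:,:2].astype(np.float32)*1000) if m.sum()>5 else None,P[m][:,2].min() if m.sum() else 0,np.median(P[m][:,2]))
    m=(d>0)&(P[...,0]>.38)&(P[...,0]<.57)&(P[...,1]>.32)&(P[...,1]<.5)
    hsv=cv2.cvtColor(im,cv2.COLOR_RGB2HSV);mm=m&(hsv[...,1]>70)&(P[...,2]<.02)
    print("mat",cv2.minAreaRect(P[mm][:,:2].astype(np.float32)*1000))
print(manip.current_time())
```

```text
w 0.6455190809424778
w 0.643863642151855 [0.47561118 0.40596654 0.0600104 ]
-0.008 [0.82 0.29 0.95] -0.0077
-0.01 [ 0.15 -0.75  0.73] -0.01
-0.012 [0.91 0.35 1.34] -0.0121
-0.014 [0.57 0.43 1.38] -0.0141
-0.016 [0.37 0.   7.69] -0.0156
top 532 ((474.3934020996094, 406.76861572265625), (56.63765335083008, 95.44075012207031), 46.86990737915039) 0.040053422809201156 0.04949829967073677
mat ((475.8908996582031, 409.95745849609375), (126.06198120117188, 125.93414306640625), 83.14055633544922)
side 266 ((474.49139404296875, 404.09674072265625), (60.24721908569336, 91.72648620605469), 53.789241790771484) 0.040006394704464605 0.048589154694122755
mat ((475.662841796875, 409.7857360839844), (138.2628173828125, 129.95774841308594), 84.05372619628906)
19.5417
```

View pics/side3.png

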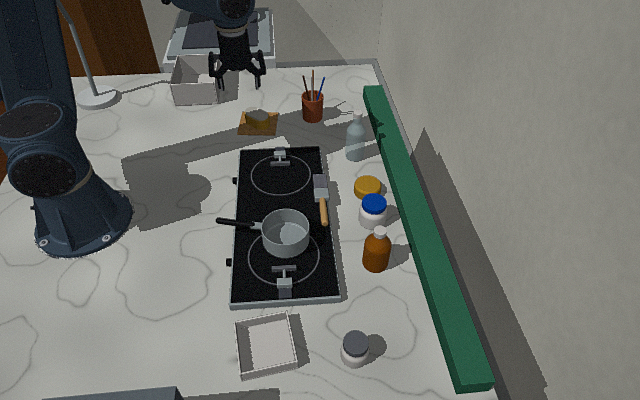

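```bash
cat >> h.py <<'E'
def force(n=6):
    a=[]
    for _ in range(n): manip.dwell(.02);a.append(manip.current_force())
    return np.mean(a,0)
def panfit(c="top",y0=-.146):
    d=manip.grab_frame(c)[1];P=cloud(c,d);Q=P[d>0]
    from scipy.optimize import least_squares
    q=Q[(Q[:,2]>.082)&(Q[:,2]<.1)&(Q[:,0]>.48)&(Q[:,0]<.62)&(abs(Q[:,1]-y0)<.09)]
    return least_squares(lambda p:np.hypot(q[:,0]-p[0],q[:,1]-p[1])-.059,[.546,y0],loss="soft_l1",f_scale=.002).x.round(4),len(q)
E
python3 - <<'E'
from h import *
k=.546
manip.set_gripper(.6)
manip.move_ptp([k,-.25,.12],down(0))
f0=force()
manip.move_l([k,-.25,.022],max_speed=.12)
print("down",(force()-f0).round(2),manip.current_grip_width())
f0=force();y=-.225
manip.move_l([k,y,.022],max_speed=.06)
while y<-.16:
    y+=.008;manip.move_l([k,y,.022],max_speed=.04)
    f=force(4)-f0;print(round(y,3),f.round(2))
    if abs(f[1])>8 or abs(f[2])>8:break
print(manip.current_time())
im,d=manip.grab_frame("side");cv2.imwrite("pics/s4.png",im[:,:,::-1]);print(panfit("side",-.095))
E
```

```text
down [-0.34 -0.68  0.09] 0.6021989888315596
-0.217 [0.18 0.07 0.48]
-0.209 [-0.04  0.11  0.77]
-0.201 [ 0.06 -0.36 -0.05]
-0.193 [0.59 0.17 0.53]
-0.185 [ 0.48 -0.07  0.41]
-0.177 [0.37 0.06 0.3 ]
-0.169 [0.17 0.19 0.7 ]
-0.161 [0.14 0.2  0.65]
-0.153 [0.16 0.31 0.33]
27.275
(array([ 0.5482, -0.0919]), 146)
```

View pics/s4.png

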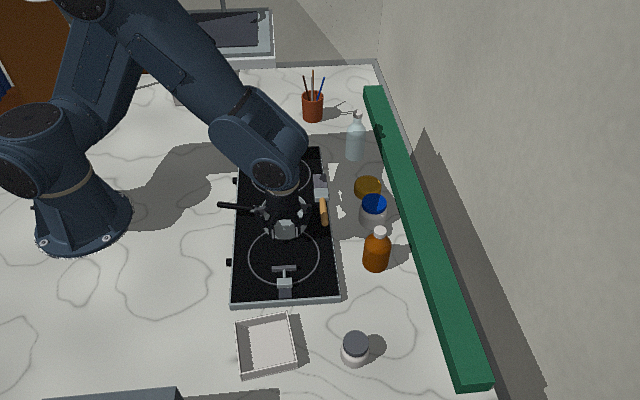

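Run:
```python
from h import *
k=.546
manip.move_l([k,-.163,.022],max_speed=.04)
manip.move_l([k,-.163,.004],max_speed=.05)
f0=force();y=-.163
manip.move_l([k,-.155,.004],max_speed=.03)
manip.move_l([k,0.0,.004],max_speed=.04);y=0.
print((force()-f0).round(2),panfit("side",.06),manip.current_time())
while y<.06:
    y+=.002 if y<.018 else .001;manip.move_l([k,y,.004],max_speed=.015)
    f=np.array(manip.current_force())-f0;g=force(5)-f0;print(round(y,3),f[1].round(2),g.round(2),round(manip.current_ee_pos()[1],4))
    if g[1]<-4 or np.linalg.norm(g)>7:break
    if manip.current_time()>55:break
print(panfit("side",.09),manip.current_time())
```

```text
[ 0.06 -4.68  0.39] (array([0.5481, 0.0451]), 208) 32.975
0.002 -3.17 [-0.49 -2.36  0.95] 0.0023
0.004 -2.76 [-0.37 -2.53  0.29] 0.0041
0.006 -3.34 [-0.09 -2.71  0.13] 0.006
0.008 -2.61 [ 0.07 -2.88 -0.21] 0.008
0.01 -3.64 [ 0.18 -2.69 -0.38] 0.0101
0.012 -2.58 [ 0.25 -2.59 -0.21] 0.0121
0.014 -2.56 [-0.27 -2.55 -0.37] 0.0141
0.016 -3.45 [ 0.39 -2.71  0.03] 0.0161
0.018 -3.27 [ 0.47 -3.06 -0.46] 0.018
0.019 -4.94 [ 0.04 -4.12 -0.42] 0.019
(array([0.5503, 0.065 ]), 200) 36.6583
```

Run:
```python
from h import *
k=.546;y=.019
while y<.045:
    y+=.001 if y<.0295 else .0005;manip.move_l([k,y,.004],max_speed=.01)
    g=force(5);print(round(y,4),g.round(2),round(manip.current_ee_pos()[1],4))
    if g[1]<-7.5 or abs(g[2])>6:break
    if manip.current_time()>58:break
print(panfit("side",.09),manip.current_time())
```

```text
0.02 [-0.03 -4.65 -0.39] 0.02
0.021 [-0.07 -4.17 -0.01] 0.021
0.022 [ 0.2  -4.41 -0.04] 0.022
0.023 [ 0.4  -4.58  0.27] 0.023
0.024 [ 0.25 -4.62  0.13] 0.024
0.025 [ 0.64 -4.62 -0.26] 0.025
0.026 [ 0.56 -4.8   0.13] 0.026
0.027 [ 0.4  -4.91 -0.35] 0.027
0.028 [ 0.43 -4.72  0.03] 0.028
0.029 [ 0.61 -5.36  0.14] 0.029
0.03 [ 0.32 -5.47  0.02] 0.03
0.0305 [ 0.63 -5.82 -0.07] 0.0304
0.031 [ 0.11 -6.18 -0.39] 0.0309
0.0315 [ 0.5  -6.83 -0.28] 0.0313
0.032 [ 0.12 -8.45  0.03] 0.0315
(array([0.5484, 0.0779]), 207) 41.7083
```

Run:
```python
from h import *
k=.546
manip.move_l([k,.025,.004],max_speed=.01)
manip.move_l([k,-.03,.004],max_speed=.06)
manip.move_l([k,-.03,.16],max_speed=.12)
manip.move_ptp([.35,-.3,.2],down(0))
im,d=manip.grab_frame("top")
print("f",manip.current_force(),panfit("top",.095),panfit("side",.095))
P=cloud("top",d);Q=P[d>0];s=Q[(abs(Q[:,0]-.545)<.035)&(abs(Q[:,1]-.17)<.04)&(Q[:,2]>.042)&(Q[:,2]<.054)];print("pad",np.percentile(s[:,1],[3,50,97]))
s=im[170:290,150:430][:,:,::-1];cv2.imwrite("pics/t5.png",cv2.resize(s,None,fx=2.85,fy=2.85,interpolation=cv2.INTER_CUBIC))
m=(abs(P[...,0]-.475)<.08)&(abs(P[...,1]-.407)<.08)&(P[...,2]>.04)&(P[...,2]<.07);print(cv2.minAreaRect(P[m][:,:2].astype(np.float32)*1000))
print("ringR/L axis",onplane("top",[(284.7,230.2),(383+0,229)],.03).round(3),manip.current_time())
```

```text
f [ 0.02769588 -0.53297183 -0.0747543 ] (array([0.5465, 0.0961]), 153) (array([0.5472, 0.0941]), 253)
pad [0.14502624 0.17921056 0.19706264]
((473.378173828125, 407.8101501464844), (56.33380889892578, 94.8851089477539), 45.95437240600586)
ringR/L axis [[ 0.543  0.11   0.03 ]
 [ 0.54  -0.188  0.03 ]] 46.4917
```

View pics/t5.png

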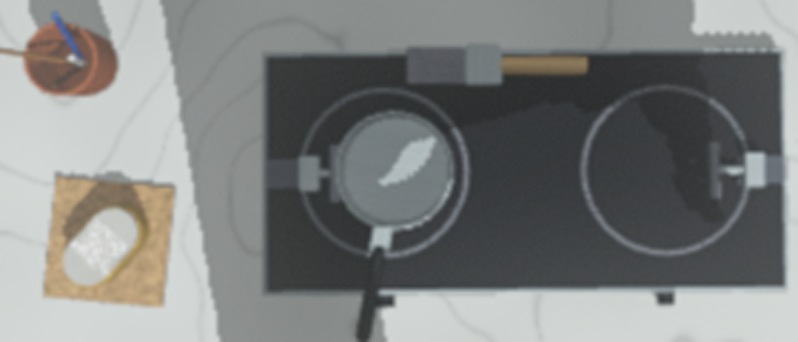

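```bash
python3 -c "
from bench import manip
manip.sign_off();print(manip.current_time())"
```

```text
the job is handed in; nothing more can be done
the job is handed in; nothing more can be done
```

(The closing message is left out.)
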